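# Ready the toppling demonstration

## Robot

A 6-joint arm with a two-finger parallel gripper is mounted at the origin on the work surface. World frame = base frame: x ahead of the robot, y to its left, z up, the work surface at z = 0. Lengths are in m, angles in degrees, forces in N, time in s.
With the tool pointing down it reaches from about 0.325 to 1 m from the base axis. Payload 5.1 kg.
Tool frame: the origin (TCP) lies at the very end of the fingers, on their centre line; the grasp point (between the pads) lies 19 mm behind it; z points along the fingers, y is the direction in which the jaws open and shut (so a half turn about z gives the same grasp; the last joint's range is limited). The gripper opens to 85 mm and grips with 20 to 120 N. Pads are 22 mm wide; open, the fingers measure 114 mm over their backs; the gripper's body (76 mm by 85 mm) begins 54 mm behind the grasp point. The pads swing forward as they close: fully open they stand 13 mm farther back than shut.
Start: joints at [-80.019, 7.093, 94.555, -0, 78.352, -4.733], TCP at [0.165, -0.629, 0.231] pointing down, gripper open.
Joint ranges: [-149.61, 149.61], [-58.7, 133.49], [1.44, 155.28], [-77.14, 257.14], [18.33, 153.61], [-166.67, 166.67]. Speed limits (degrees/s): [147.25, 147.25, 180, 180, 180, 180].

## Interface

Orientations are given as [roll, pitch, yaw] about the fixed x, y, z axes, in that order (R = Rz(yaw) Ry(pitch) Rx(roll)).
In Python, from rig import ctrl, eyes gives the robot as it stands.
- The arm moves only by the tool play_rows, never from a script. Its arguments are lists of equal length, an entry for each row: "offset": the shift along the tool's x, y, z in m, a list of three; "turn": the turn, a rotation vector about the tool's x, y, z in rad, a list of three. In form: {"offset": [[tx, ty, tz], ...], "turn": [[wx, wy, wz], ...]}. A call has 1 to 12 rows; each row shifts and turns the commanded pose from where the row before left it, along the tool's axes as they then stand; what a row does not reach is not made up. A row lasts 1/8 s, in which the tool goes at most 62.5 mm and 10.7 degrees, less where a joint would pass 70% of its speed; a pose out of reach is approached as far as the arm can. A call with a gripper value outside its range is refused whole. "grip" is the finger opening in m, from 0 to 0.0854, set as the call begins (left out, the last holds). The fingers move at their own pace and stop on an object; "squeeze" is the grip in N (left out, the last holds). Time passes only in rows, so rows that do not move let the fingers close. It gives the time, the measured TCP pose, the force and the opening at its end, in the units of the state.
- ctrl.read_state(): the state, without advancing time (a new reading comes with each control period).
- eyes.snapshot(name): name is "scene" or "top" or "wrist"; returns the picture (420x560x3 uint8, red, green, blue); there is no depth.
- eyes.camera_info(name): a dict with "vertical_fov" (degrees; the focal length in pixels is half the picture's height over the tangent of half this angle, whatever the lens; pixels are square), "cx", "cy" (the principal point, pixels), "dist_coeffs" ([k1, k2, p1, p2, k3] as OpenCV has them; the pictures are not rectified), "cam_to_world" (4x4, takes a point from camera to world coordinates). Camera axes: x right, y up, looking along -z (the intrinsics and any distortion apply to the point x, -y, -z); pixel columns grow to the right and rows downward; lengths in m; the calibration is good to about 2 mm. A picture is of the moment at which its call begins: read the wrist's pose just before it. camera_info takes no time and is no camera call; for the wrist camera it gives the pose at the moment of the call.
- ctrl.close_job(): hands the job in, once; it reports no verdict.
The state is a dict: "time_s": time; "joints": joint angles; "dq": joint speeds; "effort": joint torques, N m; "position": TCP position; "orientation": TCP orientation; "ft_force": force on the tool from outside, world axes, zero at the start; "wrist_torque": the same for the moment, N m; "width": opening from 0.0 (shut) to 1.0 (fully open).
Only numpy, scipy, OpenCV 4.12 (cv2) and the standard library are available. Lean on these libraries where they do the work, as an engineer would, in place of code of your own. Each camera call takes 0.05 s, during which the arm holds its last target. There are 200 camera calls.

## Task

Get the toppling demonstration ready for the next visitor: pick the sealed yellow box up clear of the table to find out from the way it tilts which end is heavy, then stand it upright, heavy end down, within the black square pad of the grey station, setting it down gently. Also turn the station's peak-angle knob anticlockwise (seen from above) all the way back to its zero stop. Leave the other bottles and bowls where they are.

Things in the scene. Friction and masses are not known exactly. Their poses are not given: they have to be found in the camera images.
- case_mid (a point): Centre of the loose sealed box: 150 mm long, 50 x 50 mm in section, yellow, red band round the middle, white trim at each end. It starts lying on the table, centre 25 mm up, at any yaw. x runs along its length, y and z across its sides. Both ends look alike, but one is heavy; which one must be found by lifting.
- pad_top (a point): Centre of the top face of the black rubber pad (130 x 130 mm, 25 mm above the table) on the fixed grey station. z points up; x and y run along the pad's edges. The station's base is 170 mm (x) by 350 mm (y), 15 mm high, and reaches from 85 mm to the +y side of this point to 265 mm to the -y side.
- knob_grip (a point): Grip point of the peak-angle knob, on its vertical axis, 63 mm above the table. The grip is an upright grey bar 50 mm long (own x), 14 mm thick (own y), 38 to 74 mm above the table, red pointer line on its +x half. Under it a grey disc, 50 mm diameter, top at 38 mm, and a white dial, 110 mm diameter, top at 28 mm, green block at zero.
- peak_knob (a joint): Angle of the knob: 0 at the zero stop (red pointer at the green block, bar along the station's x), growing clockwise seen from above, up to 1.9 rad. It starts between 0.6 and 1.4 rad, turns with a light friction of 0.03 N m, and stays where it is left.
- case: The same sealed box, 0.4 to 0.6 kg; origin at the centre of the side face it lies on at the start, axes as for case_mid. A steel slug, about three quarters of the mass, is shut inside one end: the balance point lies about 37 mm from the middle. Lifted by the middle of its sides in a light grip (5 to 11 N), it turns between the fingers and its heavy end sinks; a firm grip holds it level.
- station: The fixed grey station that carries pad and knob; origin at the centre of the underside of its base, z up. The pad's centre is 90 mm to its +y side, the knob's axis 105 mm to its -y side.
- jar: Loose bystander: white jar with blue label and green cap, 60 mm diameter, 62 mm high; origin at the centre of its underside.
- mortar: Loose bystander: white porcelain bowl, 100 mm diameter, 50 mm high; origin at the centre of its underside.
- drops: Loose bystander: amber dropper bottle with black cap, 40 mm diameter, 70 mm high; origin at the centre of its underside.
Not all that is in view belongs to the job. Of the things that look like the case, take the one that is farthest to the robot's left at the start.

How it is judged:
By the outcome, as a careful person would: the job done as asked, in the order asked, and still so for the second after the job is handed in, with the robot touching nothing.
It also fails if it takes over 72 s, if anything falls off the work surface, if the arm or the gripper's body presses on something with over 40 N, if the wrist force passes 120 N, or if a joint passes its speed limit or range.

## Working session

There is one attempt and no reset: what is moved stays moved. The work goes in short steps, Python scripts to look and compute and a tool call to move; the robot and the scene stay as the last step left them, time stands still between calls to the robot, and variables do not carry over. Pictures are saved under pics/ and viewed, about 8 in all and at most 12, crops included, and the job is handed in when it is done.

Besides the shell and the picture viewer there is one more tool, called after "Call:" as name(argument=value, ...) on one line, values as JSON. play_rows: Moves the arm, as the interface text tells. Its arguments: {"type":"object","properties":{"offset":{"type":"array","items":{"type":"array","items":{"type":"number"}}},"turn":{"type":"array","items":{"type":"array","items":{"type":"number"}}},"grip":{"type":"number"},"squeeze":{"type":"number"}},"required":["offset","turn"]}

```bash
mkdir -p pics; ls; cat > h.py <<'E'
import numpy as np, cv2
from rig import ctrl, eyes
def cam(n):
    i=eyes.camera_info(n); f=210/np.tan(np.radians(i["vertical_fov"])/2)
    K=np.array([[f,0,i["cx"]],[0,f,i["cy"]],[0,0,1.]]); return K,np.array(i["dist_coeffs"],float),np.array(i["cam_to_world"])
def ray(c,px):
    K,d,T=c; p=cv2.undistortPoints(np.array(px,float).reshape(-1,1,2),K,d).reshape(-1,2)
    v=np.c_[p[:,0],-p[:,1],-np.ones(len(p))]@T[:3,:3].T
    return T[:3,3],v
def onplane(c,px,z):
    o,v=ray(c,px); return o+v*((z-o[2])/v[:,2])[:,None]
def shot(n,name):
    c=cam(n); im=eyes.snapshot(n); cv2.imwrite(f"pics/{name}.png",im[:,:,::-1]); return c,im
E
python3 - <<'E'
from h import *
a=shot("top","top0")[1]; b=shot("scene","scene0")[1]
cv2.imwrite("pics/both.png",cv2.resize(np.vstack([a,b])[:,:,::-1],None,fx=.7,fy=.7))
for n in("top","scene","wrist"): print(n,cam(n))
print(ctrl.read_state())
E
```

```text
pics
top (array([[393.81369099,   0.        , 277.36490863],
       [  0.        , 393.81369099, 207.40530857],
       [  0.        ,   0.        ,   1.        ]]), array([-0.06013607,  0.        ,  0.        ,  0.        ,  0.        ]), array([[-0.0199841 ,  0.99421534, -0.10552956,  0.44630512],
       [-0.99972042, -0.02120507, -0.01046056,  0.11488959],
       [-0.01263781,  0.10529101,  0.99436115,  0.93885184],
       [ 0.        ,  0.        ,  0.        ,  1.        ]]))
scene (array([[497.25638629,   0.        , 282.65562699],
       [  0.        , 497.25638629, 200.48669234],
       [  0.        ,   0.        ,   1.        ]]), array([-0.11606139,  0.        ,  0.        ,  0.        ,  0.        ]), array([[ 0.22632638, -0.73496185,  0.6392241 ,  1.31511138],
       [ 0.97394533,  0.16106394, -0.15965242, -0.05952843],
       [ 0.01438248,  0.65870289,  0.75226568,  0.96342102],
       [ 0.        ,  0.        ,  0.        ,  1.        ]]))
wrist (array([[292.57984057,   0.        , 278.79606272],
       [  0.        , 292.57984057, 207.04983718],
       [  0.        ,   
[... 302 characters left out ...]
   ,  0.        ,  0.        ,  1.        ]]))
{'time_s': 0.1, 'joints': array([-8.00183491e+01,  7.12995313e+00,  9.46260440e+01,  1.61447029e-03,
        7.83512164e+01, -4.73253089e+00]), 'dq': array([-0.05047275,  0.02305189, -0.16371075, -0.06179081,  0.02355872,
        0.09219858]), 'effort': array([ 7.65689201e-04, -4.24932361e+01, -3.66653037e+01, -6.59308034e-05,
        3.93775132e-03,  2.89206845e-06]), 'position': array([ 0.16498362, -0.62814844,  0.23017595]), 'orientation': array([-1.79893282e+02, -1.04207943e-02,  1.47138446e+01]), 'ft_force': array([0.1857959, 0.7722108, 0.1213464]), 'wrist_torque': array([-0.04037345,  0.01513152,  0.02196862]), 'width': 1.0019740960343753}
```

View pics/top0.png

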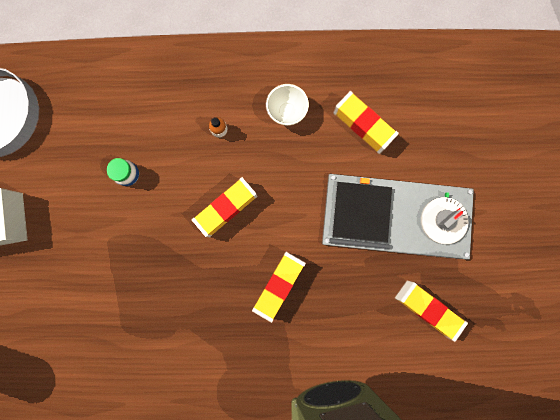

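View pics/scene0.png

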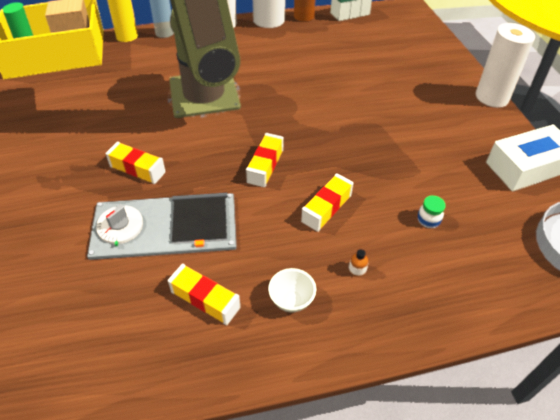

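The top view (image up = +x, left = +y) shows four lookalike boxes. The leftmost one is centred near (224,207). The pad is near (362,212) and the knob near (445,220), with its pointer at (460,214) and the green zero block at (447,195). I'll measure these next.

```bash
cat > m.py <<'E'
from h import *
def mask(im,k):
    h=cv2.cvtColor(im,cv2.COLOR_RGB2HSV); H,S,V=cv2.split(h)
    m={'y':(H>20)&(H<35)&(S>150)&(V>120),'r':((H<6)|(H>174))&(S>190)&(V>120),'k':(V<45)}[k]
    return m.astype(np.uint8)
def rects(im,k,amin=60):
    cs,_=cv2.findContours(mask(im,k),cv2.RETR_EXTERNAL,cv2.CHAIN_APPROX_NONE)
    return [(cv2.contourArea(c),cv2.minAreaRect(c)) for c in cs if cv2.contourArea(c)>amin]
E
python3 - <<'E'
from m import *
for n,z in(("top",.05),("scene",.05)):
    im=cv2.imread(f"pics/{n}0.png")[:,:,::-1]; c=cam(n)
    for k in 'yr':
        for a,r in rects(im,k):
            print(n,k,a,np.round(r[0],1),np.round(r[1],1),onplane(c,[r[0]],z).round(3)[0])
im=cv2.imread("pics/top0.png")[:,:,::-1]; c=cam("top")
for a,r in rects(im,'k',2000): print('k',a,r,onplane(c,cv2.boxPoints(r),.025).round(3),onplane(c,[r[0]],.025))
print(onplane(c,[(445,220),(447,195),(460,214)],.028))
c=cam("scene");print(onplane(c,[(171,197),(229,196),(237,241),(174,244),(119,224)],.025).round(3))
E
```

```text
top y 425.5 [449.4 323.6] [20.7 22.5] [ 0.272 -0.253  0.05 ]
top y 430.0 [268.4 303.5] [22.3 20.9] [0.326 0.148 0.05 ]
top y 435.0 [418.5 299.9] [21.  22.4] [ 0.327 -0.186  0.05 ]
top y 433.0 [288.  269.6] [22.2 21.1] [0.4   0.103 0.05 ]
top y 414.0 [208.9 218.7] [21.4 20.7] [0.518 0.28  0.05 ]
top y 412.0 [238.3 194.6] [22.8 20.6] [0.572 0.213 0.05 ]
top y 391.0 [380.  132.5] [20.4 22.4] [ 0.711 -0.118  0.05 ]
top y 378.0 [352.6 107.4] [19.5 20.9] [ 0.772 -0.057  0.05 ]
top r 382.5 [432.9 311.1] [19.6 24.5] [ 0.301 -0.217  0.05 ]
top r 363.0 [278.4 286.6] [23.7 17.1] [0.363 0.125 0.05 ]
top r 388.0 [224.4 207.3] [25.  17.2] [0.544 0.245 0.05 ]
top r 415.0 [364.6 121.9] [16.3 28.3] [ 0.737 -0.083  0.05 ]
scene y 558.0 [217.5 300.8] [25.2 30.1] [ 0.78  -0.061  0.05 ]
scene y 513.0 [184.8 282.1] [22.7 29.7] [ 0.72  -0.123  0.05 ]
scene y 358.5 [319.6 209.3] [26.1 23. ] [0.585 0.215 0.05 ]
scene y 322.0 [338.8 188.8] [24.7 21.2] [0.531 0.28  0.05 ]
scene y 254.0 [262.4 165. ] [25.1 18.7] [0.408 0.111 0.05 ]
scene y 323.0 [144.3 165.1] [19.6 25. ] [ 0.342 -0.191  0.05 ]
scene y 294.5 [118.6 155.3] [18.8 24.8] [ 0.288 -0.258  0.05 ]
scene y 227.0 [273.  144.5] [24.8 17.3] [0.337 0.155 0.05 ]
scene y 1606.5 [524.   19.5] [39. 70.] [-0.175  1.268  0.05 ]
scene y 856.0 [122.9  19.6] [44.3 22.4] [-0.456 -0.242  0.05 ]
scene y 4969.0 [49.1 36.8] [ 69.6 107.3] [-0.402 -0.509  0.05 ]
scene r 417.5 [200.3 291.9] [20. 33.] [ 0.752 -0.094  0.05 ]
scene r 242.5 [330.2 198.6] [28.3 17.1] [0.558 0.25  0.05 ]
scene r 229.0 [131.4 160.7] [16.3 25.9] [ 0.317 -0.225  0.05 ]
scene r 171.0 [267.4 155.1] [26.4 14.7] [0.374 0.131 0.05 ]
[[ 0.50511215 -0.26574531  0.028     ]
 [ 0.56376225 -0.27434966  0.028     ]
 [ 0.51835198 -0.30237519  0.028     ]]
[[ 0.446 -0.134  0.025]
 [ 0.474  0.011  0.025]
 [ 0.618  0.007  0.025]
 [ 0.595 -0.139  0.025]
 [ 0.507 -0.265  0.025]]
```

```bash
cat >> h.py <<'E'
from scipy.spatial.transform import Rotation as R
from scipy.linalg import logm, expm
def pose(p,e):
    T=np.eye(4); T[:3,:3]=R.from_euler('xyz',e,degrees=True).as_matrix(); T[:3,3]=p; return T
def now():
    s=ctrl.read_state(); return pose(s['position'],s['orientation'])
def row(p,e,start=None):
    A=now() if start is None else start
    D=np.linalg.inv(A)@pose(p,e); w=R.from_matrix(D[:3,:3]).magnitude(); d=np.linalg.norm(D[:3,3])
    n=int(max(1,np.ceil(np.degrees(w)/10.2),np.ceil(d/.06)))
    for n in (n,n+2):
        M=np.real(expm(logm(D)/n)); print(n,'rows',M[:3,3].round(4).tolist(),R.from_matrix(M[:3,:3]).as_rotvec().round(4).tolist())
E
python3 - <<'E'
from h import *
row([.53,.235,.26],[180,0,129])
c=cam("top");p=onplane(c,[(335,182),(393,184),(391,242),(331,241)],.025);print(p.round(3),p.mean(0))
E
```

```text
16 rows [0.0695, 0.0015, -0.0018] [-0.0001, -0.0001, -0.1247]
18 rows [0.0618, 0.0017, -0.0016] [-0.0001, -0.0001, -0.1108]
[[ 0.6   -0.012  0.025]
 [ 0.593 -0.149  0.025]
 [ 0.457 -0.137  0.025]
 [ 0.463  0.002  0.025]] [ 0.52822505 -0.07391996  0.025     ]
```

Call:
play_rows(offset=[[0.0618,0.0017,-0.0016],[0.0618,0.0017,-0.0016],[0.0618,0.0017,-0.0016],[0.0618,0.0017,-0.0016],[0.0618,0.0017,-0.0016],[0.0618,0.0017,-0.0016],[0.0618,0.0017,-0.0016],[0.0618,0.0017,-0.0016],[0.0618,0.0017,-0.0016],[0.0618,0.0017,-0.0016],[0.0618,0.0017,-0.0016],[0.0618,0.0017,-0.0016]], turn=[[0,0,-0.1108],[0,0,-0.1108],[0,0,-0.1108],[0,0,-0.1108],[0,0,-0.1108],[0,0,-0.1108],[0,0,-0.1108],[0,0,-0.1108],[0,0,-0.1108],[0,0,-0.1108],[0,0,-0.1108],[0,0,-0.1108]], grip=0.0854)

```text
time_s: 1.6
position: [0.6256, -0.1143, 0.2498]
orientation: [-180.0, -0.0, 91.1]
ft_force: [1.4, -0.7, -0.1]
width: 1.0
```

Call:
play_rows(offset=[[0.0618,0.0017,-0.0016],[0.0618,0.0017,-0.0016],[0.0618,0.0017,-0.0016],[0.0618,0.0017,-0.0016],[0.0618,0.0017,-0.0016],[0.0618,0.0017,-0.0016],[0,0,0],[0,0,0]], turn=[[0,0,-0.1108],[0,0,-0.1108],[0,0,-0.1108],[0,0,-0.1108],[0,0,-0.1108],[0,0,-0.1108],[0,0,0],[0,0,0]])

```text
time_s: 2.6
position: [0.5299, 0.2351, 0.2597]
orientation: [-180.0, 0.0, 129.0]
ft_force: [-0.2, -0.7, -0.2]
width: 1.004
```

```bash
python3 - <<'E'
from m import *
s=ctrl.read_state();print(s['position'],s['orientation'],s['joints'].round(0))
c,im=shot("wrist","w1")
for k in 'yr':
    for a,r in rects(im,k,800): print(k,a,np.round(r[0]),np.round(r[1]),onplane(c,[r[0]],.05).round(4)[0])
E
```

```text
[0.52990737 0.23505358 0.25970971] [-1.79960859e+02  1.65201699e-02  1.28989512e+02] [ 19.  -3. 102.  -0.  81. -20.]
```

View pics/w1.png

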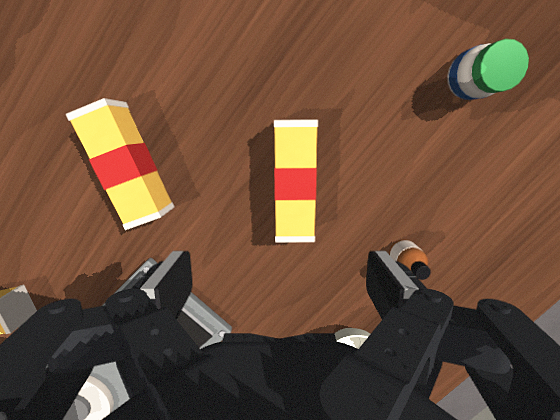

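The wrist view shows the case upright in the picture, centred near (295,183), with its corners at about (275,121), (318,121), (315,242) and (275,242).

```bash
python3 - <<'E'
from m import *
c=cam("wrist")
q=onplane(c,[(275,121),(318,121),(315,242),(275,242)],.05);print(q.round(4),q.mean(0)); a=(q[0]+q[1]-q[2]-q[3])/2;print(np.linalg.norm(a),np.degrees(np.arctan2(a[1],a[0])),np.linalg.norm(q[0]-q[1]))
b=onplane(c,[(276,169),(315,169),(316,199),(276,199)],.05).mean(0);print(b)
p=(q.mean(0)+b)/2; yaw=np.degrees(np.arctan2(a[1],a[0]))
im=cv2.imread("pics/w1.png")
row([p[0],p[1],.12],[180,0,yaw])
E
```

```text
[[0.4795 0.2893 0.05  ]
 [0.5182 0.3207 0.05  ]
 [0.6136 0.2048 0.05  ]
 [0.5734 0.1723 0.05  ]] [0.54618114 0.24676344 0.05      ]
0.15005469781248326 129.10375767142844 0.04989251351222219
[0.54580049 0.24728    0.05      ]
3 rows [-0.0, 0.0067, 0.0466] [-0.0002, 0.0001, -0.0011]
5 rows [-0.0, 0.004, 0.0279] [-0.0001, 0.0, -0.0007]
```

Call:
play_rows(offset=[[0,0.01,0.06],[0,0.01,0.06],[0,0,0.05],[0,0,0.04],[0,0,0.025],[0,0,0.015],[0,0,0],[0,0,0]], turn=[[0,0,0],[0,0,0],[0,0,0],[0,0,0],[0,0,0],[0,0,0],[0,0,0],[0,0,0]])

```text
time_s: 3.65
position: [0.5469, 0.2478, 0.0115]
orientation: [179.9, 0.0, 128.9]
ft_force: [0.7, 0.8, 0.1]
width: 1.004
```

Call:
play_rows(offset=[[0,0,0],[0,0,0],[0,0,0],[0,0,0],[0,0,0],[0,0,0]], turn=[[0,0,0],[0,0,0],[0,0,0],[0,0,0],[0,0,0],[0,0,0]], grip=0.03, squeeze=8)

```text
time_s: 4.4
position: [0.546, 0.2479, 0.0112]
orientation: [180.0, 0.0, 129.0]
ft_force: [-2.3, -2.1, 5.3]
width: 0.581
```

Call:
play_rows(offset=[[0,0,-0.01],[0,0,-0.02],[0,0,-0.02],[0,0,-0.02],[0,0,-0.02],[0,0,-0.02],[0,0,0],[0,0,0],[0,0,0],[0,0,0]], turn=[[0,0,0],[0,0,0],[0,0,0],[0,0,0],[0,0,0],[0,0,0],[0,0,0],[0,0,0],[0,0,0],[0,0,0]])

```text
time_s: 5.65
position: [0.545, 0.2476, 0.119]
orientation: [-179.9, -0.0, 129.0]
ft_force: [0.4, 0.0, -6.1]
width: 0.585
```

```bash
python3 - <<'E'
from m import *
s=ctrl.read_state();print(s['position'],s['ft_force'],s['wrist_torque'],s['width'])
c,im=shot("wrist","w2"); c2,im2=shot("scene","s2")
a=cv2.resize(im,(400,300)); b=cv2.resize(im2[120:330,200:480],(400,300))
cv2.imwrite("pics/v2.png",np.hstack([a,b])[:,:,::-1])
E
```

```text
[0.5449637  0.24756662 0.11899301] [ 0.44352766  0.03100468 -6.06289701] [-0.16749462 -0.11469897 -0.03786165] 0.5852946367495658
```

View pics/v2.png

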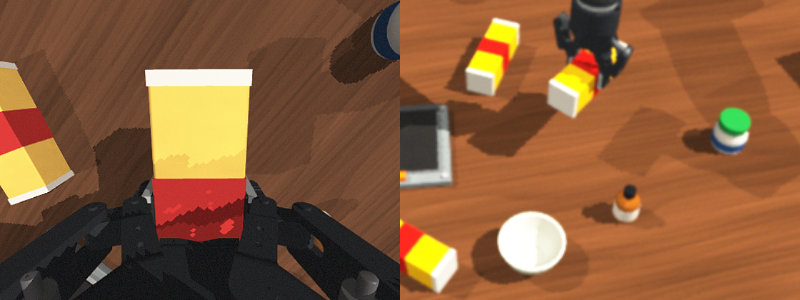

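The left panel (wrist) shows the box still nearly level: the near end is at row 70 and the band edge at row 179. The wrist moment already suggests the heavy end is on the tool +x side (r ≈ 34 mm along yaw 124°). I'll lighten the grip to see it tilt.

Call:
play_rows(offset=[[0,0,0],[0,0,0],[0,0,0],[0,0,0]], turn=[[0,0,0],[0,0,0],[0,0,0],[0,0,0]], grip=0.03, squeeze=6)

```text
time_s: 6.25
position: [0.5456, 0.2478, 0.1202]
orientation: [180.0, 0.0, 129.0]
ft_force: [-0.4, -0.5, -5.1]
width: 0.581
```

```bash
cat > tilt.py <<'E'
from m import *
def tilt(name):
    s=ctrl.read_state();print(s['time_s'],s['position'].round(4),s['orientation'].round(1),s['ft_force'].round(1),s['wrist_torque'].round(3),round(s['width'],3))
    c,im=shot("wrist",name)
    h=cv2.cvtColor(im,cv2.COLOR_RGB2HSV); H,S,V=cv2.split(h)
    m=((H>18)&(H<36)&(S>90)&(V>110)).astype(np.uint8); m[:,:160]=0; m[:,420:]=0
    ys,xs=np.nonzero(m); 
    for r in range(0,300,25):
        x=xs[ys==r]
        if len(x)>40: print(r,x.min(),x.max(),'width',x.max()-x.min()+1,end='; ')
    print('rows',ys.min(),ys.max())
E
python3 -c "
from tilt import *
tilt('w3')"
```

```text
6.25 [0.5456 0.2478 0.1202] [180.   0. 129.] [-0.4 -0.5 -5.1] [-0.165 -0.098 -0.013] 0.581
125 208 348 width 141; 150 209 347 width 139; 175 211 345 width 135; 200 212 344 width 133; 225 214 343 width 130; rows 120 249
```

```bash
python3 - <<'E'
from h import *
c=cam("wrist");K,d,T=c
t=now(); u=t[:3,0]; side=t[:3,1]
ctr=t[:3,3]+[0,0,.0138]
for a in (-30,-20,-10,0,10,20,30):
    Rm=R.from_rotvec(side*np.radians(a)).as_matrix()
    P=[ctr+Rm@(u*l+np.array([0,0,.025])+side*w) for l in(.068,.015) for w in(-.025,.025)]
    Pc=(np.array(P)-T[:3,3])@T[:3,:3]; px=cv2.projectPoints(Pc*[1,-1,-1],np.zeros(3),np.zeros(3),K,d)[0].reshape(-1,2)
    print(a,'end z',P[0][2].round(3),px.round(0).tolist())
E
```

```text
-30 end z 0.122 [[226.0, 116.0], [333.0, 116.0], [219.0, 228.0], [339.0, 229.0]]
-20 end z 0.134 [[220.0, 112.0], [339.0, 112.0], [218.0, 238.0], [341.0, 239.0]]
-10 end z 0.147 [[214.0, 114.0], [345.0, 114.0], [216.0, 250.0], [342.0, 250.0]]
0 end z 0.159 [[207.0, 122.0], [352.0, 122.0], [215.0, 263.0], [343.0, 263.0]]
10 end z 0.17 [[199.0, 139.0], [360.0, 139.0], [215.0, 276.0], [344.0, 276.0]]
20 end z 0.181 [[191.0, 166.0], [368.0, 167.0], [215.0, 289.0], [344.0, 290.0]]
30 end z 0.19 [[184.0, 205.0], [375.0, 205.0], [215.0, 302.0], [343.0, 302.0]]
```

Call:
play_rows(offset=[[0,0,0],[0,0,0],[0,0,0],[0,0,0],[0,0,0],[0,0,0],[0,0,0],[0,0,0]], turn=[[0,0,0],[0,0,0],[0,0,0],[0,0,0],[0,0,0],[0,0,0],[0,0,0],[0,0,0]], squeeze=5, grip=0.045)

```text
time_s: 7.3
position: [0.5456, 0.2478, 0.1201]
orientation: [180.0, -0.0, 129.0]
ft_force: [0.2, -0.7, -4.7]
width: 0.583
```

```bash
python3 -c "
from tilt import *
tilt('w4')"
```

```text
7.3 [0.5456 0.2478 0.1201] [180.  -0. 129.] [ 0.2 -0.7 -4.7] [-0.162 -0.135 -0.054] 0.583
125 208 348 width 141; 150 209 347 width 139; 175 211 345 width 135; 200 212 344 width 133; 225 214 343 width 130; rows 120 249
```

Call:
play_rows(offset=[[0,0,0.02],[0,0,0.03],[0,0,0.025],[0,0,0.015],[0,0,0.007],[0,0,0.004],[0,0,0.003],[0,0,0.002],[0,0,0.002],[0,0,0]], turn=[[0,0,0],[0,0,0],[0,0,0],[0,0,0],[0,0,0],[0,0,0],[0,0,0],[0,0,0],[0,0,0],[0,0,0]])

```text
time_s: 8.6
position: [0.5458, 0.2479, 0.0124]
orientation: [180.0, 0.0, 129.0]
ft_force: [0.8, 0.6, -5.8]
width: 0.582
```

Call:
play_rows(offset=[[0,0,0],[0,0,0],[0,0,0],[0,0,0],[-0.008,0,0],[-0.012,0,0],[-0.01,0,0],[0,0,0],[0,0,0]], turn=[[0,0,0],[0,0,0],[0,0,0],[0,0,0],[0,0,0],[0,0,0],[0,0,0],[0,0,0],[0,0,0]], grip=0.075)

```text
time_s: 9.72
position: [0.5644, 0.2243, 0.012]
orientation: [-180.0, -0.0, 129.0]
ft_force: [-0.1, 1.0, -0.2]
width: 0.879
```

Call:
play_rows(offset=[[0,0,0],[0,0,0],[0,0,0],[0,0,0],[0,0,0],[0,0,-0.01],[0,0,-0.02],[0,0,-0.02],[0,0,-0.02],[0,0,-0.01],[0,0,0],[0,0,0]], turn=[[0,0,0],[0,0,0],[0,0,0],[0,0,0],[0,0,0],[0,0,0],[0,0,0],[0,0,0],[0,0,0],[0,0,0],[0,0,0],[0,0,0]], grip=0.045, squeeze=7)

```text
time_s: 11.22
position: [0.5637, 0.2243, 0.0912]
orientation: [-179.9, -0.0, 129.0]
ft_force: [-0.3, -0.6, -5.3]
width: 0.579
```

```bash
python3 -c "
from tilt import *
tilt('w5')
c,im2=shot('scene','s5');im=cv2.imread('pics/w5.png')[:,:,::-1]
a=cv2.resize(im,(400,300)); b=cv2.resize(im2[120:330,200:480],(400,300))
cv2.imwrite('pics/v5.png',np.hstack([a,b])[:,:,::-1])"
```

```text
11.225 [0.5637 0.2243 0.0912] [-179.9   -0.   129. ] [-0.3 -0.6 -5.3] [-0.14  -0.136 -0.049] 0.579
125 236 321 width 86; 150 233 324 width 92; 250 224 334 width 111; 275 221 337 width 117; rows 110 337
```

View pics/v5.png

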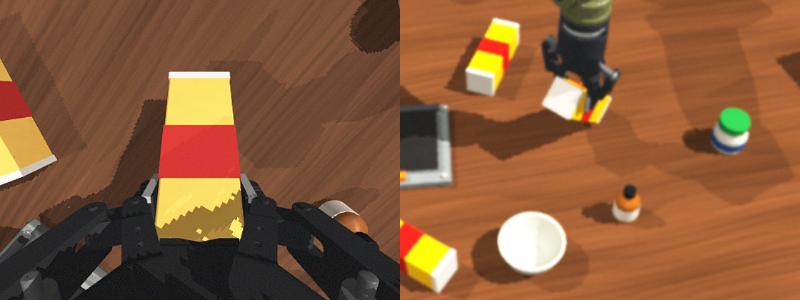

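The right-hand end (tool +x, camera side) has clearly sunk: the far white edge at row 72 is much narrower than the near part. That matches the moment seen when I lifted by the middle, so the heavy end is the +x one. I'll raise the box further.

Call:
play_rows(offset=[[0,0,-0.02],[0,0,-0.03],[0,0,-0.03],[0,0,-0.02],[0,0,0],[0,0,0],[0,0,0],[0,0,0]], turn=[[0,0,0],[0,0,0],[0,0,0],[0,0,0],[0,0,0],[0,0,0],[0,0,0],[0,0,0]], squeeze=5)

```text
time_s: 12.32
position: [0.5638, 0.2243, 0.1907]
orientation: [-179.9, -0.1, 129.0]
ft_force: [0.4, -0.7, -5.9]
width: 0.581
```

```bash
cat >> tilt.py <<'E'
    # tilt from the heavy-side band: rows where columns near centre turn red
    x0=280; col=[(r,int(H[r,x0]),int(S[r,x0])) for r in range(80,345)]
    isr=[r for r,hh,ss in col if (hh<8 or hh>172) and ss>120]; isy=[r for r,hh,ss in col if 18<hh<36 and ss>90]
    print('red rows',isr[:1],isr[-1:],'yellow first',isy[:1])
E
cat > pred.py <<'E'
from h import *
def pred(off,angs):
    K,d,T=cam("wrist"); t=now(); side=t[:3,1]
    g=t[:3,3]-t[:3,2]*.019
    u0=np.cross(side,[0,0,1]); u0=u0*np.sign(u0@t[:3,0]); 
    for a in angs:
        # a: angle of box axis below horizontal, heavy end down
        u=u0*np.cos(np.radians(a))-np.array([0,0,1])*np.sin(np.radians(a)); n=u0*np.sin(np.radians(a))+np.array([0,0,1])*np.cos(np.radians(a))
        P=[g+u*(l+off)+n*(.025-.0055)+side*w for l in(.068,.015,-.015) for w in(-.025,.025)]
        Pc=(np.array(P)-T[:3,3])@T[:3,:3]; px=cv2.projectPoints(Pc*[1,-1,-1],np.zeros(3),np.zeros(3),K,d)[0].reshape(-1,2)
        print(a,[(round(px[i,0]),round(px[i+1,0]),round(px[i,1])) for i in(0,2,4)])
E
python3 -c "
from tilt import *
tilt('w6')
from pred import pred
pred(.030,range(30,95,10))"
```

```text
12.325 [0.5638 0.2243 0.1907] [-1.799e+02 -1.000e-01  1.290e+02] [ 0.4 -0.7 -5.9] [-0.185 -0.163  0.051] 0.581
125 237 321 width 85; 150 234 323 width 90; 175 233 326 width 94; 250 224 334 width 111; 275 220 337 width 118; rows 112 337
red rows [176] [248] yellow first [112]
30 [(229, 330, 68), (223, 336, 168), (220, 339, 235)]
40 [(234, 325, 88), (227, 332, 170), (221, 337, 229)]
50 [(238, 321, 108), (230, 329, 174), (223, 336, 225)]
60 [(242, 317, 129), (232, 327, 180), (225, 334, 222)]
70 [(244, 315, 149), (235, 324, 188), (227, 332, 221)]
80 [(246, 313, 170), (236, 323, 198), (228, 331, 222)]
90 [(247, 312, 191), (238, 321, 208), (230, 329, 224)]
```

Tilt from the width/depth measure is about 45° below level and holding. I'll squeeze firmly, carry the box over the pad, and tilt the tool by the remaining 45°.

```bash
python3 - <<'E'
from h import *
Rm=(R.from_euler('xyz',[180,0,172],degrees=True)*R.from_rotvec([0,-np.radians(45),0]))
e=Rm.as_euler('xyz',degrees=True); g=np.array([.528,-.072,.22]); p=g+.019*Rm.as_matrix()[:,2]
print(e,p); row(p,e)
E
```

```text
[180.  45. 172.] [ 0.54130428 -0.07386979  0.20656497]
7 rows [-0.0214, -0.0381, 0.0031] [-0.0422, -0.1069, -0.1015]
9 rows [-0.0163, -0.0299, 0.0024] [-0.0329, -0.0832, -0.079]
```

Call:
play_rows(offset=[[0,0,0],[0,0,0],[0,0,-0.005]], turn=[[0,0,0],[0,0,0],[0,0,0]], squeeze=40, grip=0.03)

```text
time_s: 12.75
position: [0.5641, 0.2244, 0.1967]
orientation: [-179.9, -0.0, 129.0]
ft_force: [0.2, 0.2, -6.8]
width: 0.578
```

Call:
play_rows(offset=[[-0.0163,-0.0299,0.0024],[-0.0163,-0.0299,0.0024],[-0.0163,-0.0299,0.0024],[-0.0163,-0.0299,0.0024],[-0.0163,-0.0299,0.0024],[-0.0163,-0.0299,0.0024],[-0.0163,-0.0299,0.0024],[-0.0163,-0.0299,0.0024],[-0.0163,-0.0299,0.0024],[0,0,0],[0,0,0]], turn=[[-0.0329,-0.0832,-0.079],[-0.0329,-0.0832,-0.079],[-0.0329,-0.0832,-0.079],[-0.0329,-0.0832,-0.079],[-0.0329,-0.0832,-0.079],[-0.0329,-0.0832,-0.079],[-0.0329,-0.0832,-0.079],[-0.0329,-0.0832,-0.079],[-0.0329,-0.0832,-0.079],[0,0,0],[0,0,0]])

```text
time_s: 14.12
position: [0.5399, -0.0661, 0.2104]
orientation: [179.1, 43.8, 170.6]
ft_force: [0.9, 0.2, -5.1]
width: 0.579
```

```bash
python3 -c "
from tilt import *
tilt('w7')
c,im2=shot('scene','s7');im=cv2.imread('pics/w7.png')[:,:,::-1]
a=cv2.resize(im,(400,300)); b=cv2.resize(im2[60:270,60:340],(400,300))
cv2.imwrite('pics/v7.png',np.hstack([a,b])[:,:,::-1])"
```

```text
14.125 [ 0.5399 -0.0661  0.2104] [179.1  43.8 170.6] [ 0.9  0.2 -5.1] [0.138 0.953 0.011] 0.579
125 237 321 width 85; 150 234 324 width 91; 250 205 419 width 215; 275 160 419 width 260; rows 111 392
red rows [176] [247] yellow first [112]
```

View pics/v7.png

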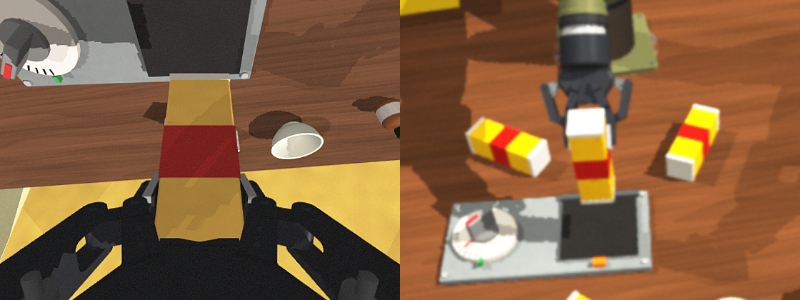

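The wrist panel shows the grip unchanged. In the scene panel the box hangs close to vertical over the pad (its edges run from about (568,135) to (578,200)). I'll check verticality and position from scene rays.

```bash
cat > vert.py <<'E'
from m import *
def edges(name,x0,x1,y0,y1):
    im=cv2.imread(f"pics/{name}.png")[:,:,::-1]; h=cv2.cvtColor(im,cv2.COLOR_RGB2HSV); H,S,V=cv2.split(h)
    y=(H>18)&(H<36)&(S>110)&(V>100); r=((H<8)|(H>172))&(S>150)&(V>80)
    for row in range(y0,y1,3):
        a=np.nonzero(y[row,x0:x1])[0]; b=np.nonzero(r[row,x0:x1])[0]
        print(row,'Y',(a.min()+x0,a.max()+x0) if len(a)>4 else '-','R',(b.min()+x0,b.max()+x0) if len(b)>4 else '-')
def proj(n,P):
    K,d,T=cam(n); Pc=(np.array(P)-T[:3,3])@T[:3,:3]
    return cv2.projectPoints(Pc*[1,-1,-1],np.zeros(3),np.zeros(3),K,d)[0].reshape(-1,2)
E
python3 - <<'E'
from vert import *
edges("s7",165,225,125,206)
t=now(); g=t[:3,3]-.019*t[:3,2]; print('g',g); a=np.degrees(np.arctan2(t[1,1],t[0,1])); print('side',t[:3,1])
side=t[:3,1]; 
for ang in (-6,0,6):
    f=np.cross(side,[0,0,1]); f=f/np.linalg.norm(f); f*=np.sign(f[0])  # +x-ish horizontal
    ax=np.array([0,0,1])*np.cos(np.radians(ang))+f*np.sin(np.radians(ang)); n=np.cross(side,ax); n*=np.sign(n@f)
    P=[g+ax*l+n*.025+side*w for l in(.038,-.015,-.045,-.098) for w in(-.025,.025)]
    print(ang,proj("scene",P).round(0).tolist())
E
```

```text
125 Y - R -
128 Y - R -
131 Y - R -
134 Y - R -
137 Y - R -
140 Y - R -
143 Y - R -
146 Y - R -
149 Y - R -
152 Y - R -
155 Y (np.int64(197), np.int64(203)) R -
158 Y (np.int64(177), np.int64(203)) R -
161 Y (np.int64(179), np.int64(204)) R -
164 Y (np.int64(179), np.int64(204)) R -
167 Y (np.int64(180), np.int64(204)) R -
170 Y (np.int64(181), np.int64(203)) R -
173 Y - R (np.int64(188), np.int64(206))
176 Y - R (np.int64(181), np.int64(205))
179 Y - R (np.int64(182), np.int64(205))
182 Y - R (np.int64(183), np.int64(205))
185 Y (np.int64(203), np.int64(209)) R -
188 Y (np.int64(184), np.int64(209)) R -
191 Y (np.int64(185), np.int64(209)) R -
194 Y (np.int64(186), np.int64(208)) R -
197 Y (np.int64(186), np.int64(209)) R -
200 Y - R -
203 Y - R -
g [ 0.52728178 -0.06361448  0.22429931]
side [0.1511827  0.98844361 0.01109124]
-6 [[178.0, 151.0], [202.0, 150.0], [181.0, 171.0], [204.0, 170.0], [183.0, 182.0], [206.0, 181.0], [186.0, 200.0], [208.0, 199.0]]
0 [[178.0, 153.0], [202.0, 152.0], [181.0, 172.0], [205.0, 170.0], [183.0, 181.0], [206.0, 180.0], [186.0, 197.0], [208.0, 196.0]]
6 [[178.0, 156.0], [202.0, 154.0], [181.0, 172.0], [205.0, 171.0], [183.0, 180.0], [206.0, 179.0], [187.0, 195.0], [209.0, 193.0]]
```

```bash
python3 - <<'E'
from h import *
t=now()
for v in ([0,-.008,0],[0,0,-.01],[0,0,-.002]): print(v,(t[:3,:3].T@np.array(v)).round(4))
E
```

```text
[0, -0.008, 0] [-0.0009 -0.0079  0.0008]
[0, 0, -0.01] [ 0.0069 -0.0001  0.0072]
[0, 0, -0.002] [ 0.0014 -0.      0.0014]
```

Call:
play_rows(offset=[[-0.001,-0.008,0.001],[0.014,0,0.0144],[0.014,0,0.0144],[0.0104,0,0.0108],[0.0069,0,0.0072],[0.0028,0,0.0029],[0,0,0],[0,0,0]], turn=[[0,0,0],[0,0,0],[0,0,0],[0,0,0],[0,0,0],[0,0,0],[0,0,0],[0,0,0]])

```text
time_s: 15.22
position: [0.5411, -0.0739, 0.1424]
orientation: [179.2, 44.0, 170.7]
ft_force: [0.6, 0.2, -5.6]
width: 0.577
```

```bash
python3 - <<'E'
from vert import *
s=ctrl.read_state();print(s['position'],s['ft_force'])
shot("scene","s8"); edges("s8",165,240,150,235)
t=now(); g=t[:3,3]-.019*t[:3,2]; print('g',g); side=t[:3,1]; f=np.cross(side,[0,0,1]);f*=np.sign(f[0])
print(proj("scene",[g+[0,0,l]+f*.025+side*w for l in(.038,-.015,-.045,-.098,-.105) for w in(-.025,.025)]).round(0).tolist())
E
```

```text
[ 0.54107226 -0.07391703  0.14243054] [ 0.59719855  0.1504066  -5.58734854]
150 Y - R -
153 Y - R -
156 Y - R -
159 Y - R -
162 Y - R -
165 Y - R -
168 Y - R -
171 Y - R -
174 Y - R -
177 Y - R -
180 Y (np.int64(179), np.int64(203)) R -
183 Y (np.int64(178), np.int64(203)) R -
186 Y (np.int64(180), np.int64(204)) R -
189 Y (np.int64(180), np.int64(204)) R -
192 Y (np.int64(181), np.int64(203)) R -
195 Y - R (np.int64(199), np.int64(205))
198 Y - R (np.int64(182), np.int64(205))
201 Y - R (np.int64(182), np.int64(204))
204 Y (np.int64(206), np.int64(210)) R (np.int64(183), np.int64(204))
207 Y (np.int64(193), np.int64(209)) R -
210 Y (np.int64(184), np.int64(209)) R -
213 Y (np.int64(185), np.int64(208)) R -
216 Y (np.int64(186), np.int64(209)) R -
219 Y (np.int64(186), np.int64(207)) R -
222 Y - R -
225 Y - R -
228 Y - R -
231 Y - R -
234 Y - R -
g [ 0.52796828 -0.0720482   0.15610089]
[[178.0, 177.0], [201.0, 176.0], [182.0, 194.0], [204.0, 193.0], [183.0, 203.0], [205.0, 202.0], [186.0, 217.0], [208.0, 216.0], [187.0, 219.0], [208.0, 218.0]]
```

Call:
play_rows(offset=[[0.0035,0,0.0036],[0.0035,0,0.0036],[0.0035,0,0.0036],[0.0014,0,0.0014],[0,0,0]], turn=[[0,0,0],[0,0,0],[0,0,0],[0,0,0],[0,0,0]])

```text
time_s: 15.9
position: [0.5403, -0.0735, 0.1239]
orientation: [179.1, 43.9, 170.6]
ft_force: [-0.2, -0.0, -5.9]
width: 0.581
```

Call:
play_rows(offset=[[0.0014,0,0.0014],[0.0007,0,0.0007],[0,0,0]], turn=[[0,0,0],[0,0,0],[0,0,0]])

```text
time_s: 16.27
position: [0.5404, -0.0735, 0.1213]
orientation: [179.2, 43.9, 170.7]
ft_force: [0.1, -0.4, -5.1]
width: 0.581
```

Call:
play_rows(offset=[[0.0007,0,0.0007],[0.0007,0,0.0007],[0,0,0]], turn=[[0,0,0],[0,0,0],[0,0,0]])

```text
time_s: 16.65
position: [0.5403, -0.0734, 0.1192]
orientation: [179.2, 43.9, 170.7]
ft_force: [0.0, -0.3, -5.0]
width: 0.579
```

Call:
play_rows(offset=[[0.0007,0,0.0007],[0.0007,0,0.0007],[0,0,0]], turn=[[0,0,0],[0,0,0],[0,0,0]])

```text
time_s: 17.02
position: [0.5402, -0.0734, 0.1172]
orientation: [179.2, 43.9, 170.7]
ft_force: [0.7, -0.4, -5.8]
width: 0.579
```

Call:
play_rows(offset=[[0.0007,0,0.0007],[0.0007,0,0.0007],[0,0,0]], turn=[[0,0,0],[0,0,0],[0,0,0]])

```text
time_s: 17.4
position: [0.5402, -0.0733, 0.1152]
orientation: [179.2, 43.9, 170.7]
ft_force: [1.2, -0.0, -5.3]
width: 0.582
```

Call:
play_rows(offset=[[0.0007,0,0.0007],[0.0007,0,0.0007],[0,0,0]], turn=[[0,0,0],[0,0,0],[0,0,0]])

```text
time_s: 17.77
position: [0.5404, -0.0734, 0.1136]
orientation: [179.2, 44.0, 170.7]
ft_force: [0.1, 0.4, -4.3]
width: 0.58
```

Call:
play_rows(offset=[[0.0007,0,0.0007],[0,0,0]], turn=[[0,0,0],[0,0,0]])

```text
time_s: 18.02
position: [0.5408, -0.0735, 0.1135]
orientation: [179.2, 44.0, 170.7]
ft_force: [-2.3, 1.2, -0.7]
width: 0.582
```

Call:
play_rows(offset=[[0.0007,0,0.0007],[0,0,0]], turn=[[0,0,0],[0,0,0]])

```text
time_s: 18.27
position: [0.5409, -0.0736, 0.1135]
orientation: [179.1, 44.0, 170.6]
ft_force: [-3.2, 2.8, 4.2]
width: 0.581
```

Call:
play_rows(offset=[[0,0,0],[0,0,0],[0,0,0]], turn=[[0,0,0],[0,0,0],[0,0,0]], squeeze=5)

```text
time_s: 18.65
position: [0.5409, -0.0736, 0.1135]
orientation: [179.1, 44.0, 170.7]
ft_force: [-3.9, 2.7, 5.5]
width: 0.583
```

Call:
play_rows(offset=[[0,0,0],[0,0,0],[0,0,0],[0,0,0]], turn=[[0,0,0],[0,0,0],[0,0,0],[0,0,0]], grip=0.058)

```text
time_s: 19.15
position: [0.5399, -0.0735, 0.1118]
orientation: [179.1, 43.9, 170.7]
ft_force: [-0.1, -0.5, 0.2]
width: 0.681
```

Call:
play_rows(offset=[[0,0,0],[0,0,0],[0,0,0],[0,0,0],[0,0,0]], turn=[[0,0,0],[0,0,0],[0,0,0],[0,0,0],[0,0,0]], grip=0.08)

```text
time_s: 19.77
position: [0.54, -0.0735, 0.1119]
orientation: [179.1, 43.9, 170.7]
ft_force: [0.0, -0.2, -0.3]
width: 0.936
```

```bash
python3 - <<'E'
from vert import *
s=ctrl.read_state();print(s['position'],s['ft_force'],s['width'])
im2=shot("scene","s9")[1]; im=shot("wrist","w9")[1]
cv2.imwrite('pics/v9.png',np.hstack([cv2.resize(im,(400,300)),cv2.resize(im2[100:310,60:340],(400,300))])[:,:,::-1])
E
```

```text
[ 0.53998488 -0.07348615  0.11191546] [ 0.02144344 -0.18202067 -0.26871709] 0.9358568707366841
```

View pics/v9.png

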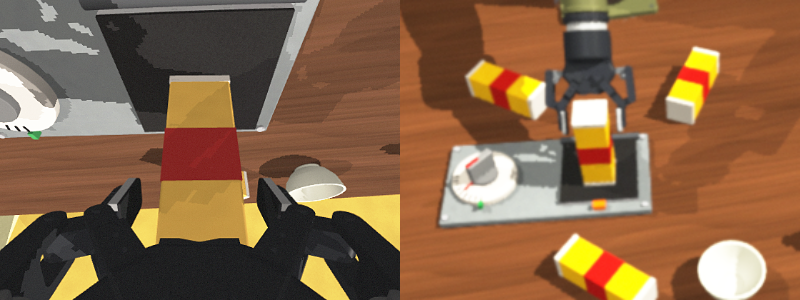

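The box stands upright on the pad, its foot at panel (600,185), well inside the black square. Both fingers are clear of it. I'll withdraw along the tool axis.

Call:
play_rows(offset=[[0,0,-0.01],[0,0,-0.03],[0,0,-0.05],[0,0,-0.05],[0,0,-0.03],[0,0,0]], turn=[[0,0,0],[0,0,0],[0,0,0],[0,0,0],[0,0,0],[0,0,0]])

```text
time_s: 20.62
position: [0.4236, -0.0574, 0.2372]
orientation: [179.3, 44.3, 170.7]
ft_force: [-0.3, 0.6, -0.1]
width: 0.936
```

```bash
python3 - <<'E'
from h import *
row([.49,-.26,.23],[180,0,111])
E
```

```text
8 rows [-0.0209, -0.0168, 0.0093] [0.0516, 0.0868, 0.124]
10 rows [-0.017, -0.0132, 0.0074] [0.0413, 0.0694, 0.0992]
```

Call:
play_rows(offset=[[0,-0.04,0],[0,-0.05,0],[0,-0.04,0],[0,0,0]], turn=[[0,0,0],[0,0,0],[0,0,0],[0,0,0]])

```text
time_s: 21.12
position: [0.4025, -0.1883, 0.2315]
orientation: [179.0, 43.8, 170.2]
ft_force: [0.4, 0.9, 0.0]
width: 0.938
```

```bash
python3 - <<'E'
from h import *
row([.49,-.26,.23],[180,0,111])
E
```

```text
8 rows [-0.0137, -0.0011, 0.0064] [0.0511, 0.0857, 0.1233]
10 rows [-0.011, -0.0007, 0.005] [0.0409, 0.0686, 0.0986]
```

Call:
play_rows(offset=[[-0.0137,-0.0011,0.0064],[-0.0137,-0.0011,0.0064],[-0.0137,-0.0011,0.0064],[-0.0137,-0.0011,0.0064],[-0.0137,-0.0011,0.0064],[-0.0137,-0.0011,0.0064],[-0.0137,-0.0011,0.0064],[-0.0137,-0.0011,0.0064],[0,0,0],[0,0,0]], turn=[[0.0511,0.0857,0.1233],[0.0511,0.0857,0.1233],[0.0511,0.0857,0.1233],[0.0511,0.0857,0.1233],[0.0511,0.0857,0.1233],[0.0511,0.0857,0.1233],[0.0511,0.0857,0.1233],[0.0511,0.0857,0.1233],[0,0,0],[0,0,0]])

```text
time_s: 22.38
position: [0.491, -0.2543, 0.231]
orientation: [179.7, 0.5, 112.1]
ft_force: [-0.8, 0.6, 0.3]
width: 0.931
```

```bash
python3 - <<'E'
from h import *
s=ctrl.read_state();print(s['position'],s['orientation'],s['joints'].round(0))
c,im=shot("wrist","w10")
E
```

```text
[ 0.49104245 -0.25433561  0.23104363] [179.74055095   0.45215109 112.14801269] [-33.  -6. 107.  -0.  78. -55.]
```

View pics/w10.png

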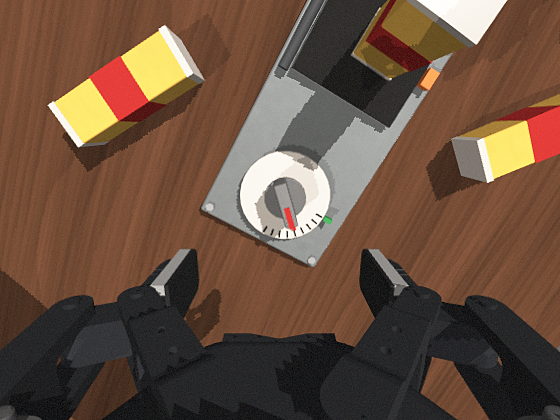

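The wrist view shows the knob bar's top face from about (278,180) to (293,228), with the red pointer toward the picture's bottom. The dial centre is near (285,195) and the green block at (328,220).

```bash
python3 - <<'E'
from h import *
im=cv2.imread("pics/w10.png"); c=cam("wrist")
h=cv2.cvtColor(im,cv2.COLOR_BGR2HSV); H,S,V=cv2.split(h)
m=(((H<8)|(H>172))&(S>120)).astype(np.uint8); m[:,:265]=0; m[:,310:]=0; m[:195]=0; m[240:]=0
ys,xs=np.nonzero(m); r=cv2.minAreaRect(np.c_[xs,ys].astype(np.float32)); print('red',r)
v=cv2.fitLine(np.c_[xs,ys].astype(np.float32),cv2.DIST_L2,0,.01,.01).ravel(); print(v)
P=onplane(c,[(v[2],v[3]),(v[2]+20*v[0],v[3]+20*v[1])],.074); d=P[1]-P[0]; print('red mid',P[0],'az',np.degrees(np.arctan2(d[1],d[0])))
q=onplane(c,[(278,180),(293,228)],.074); d=q[1]-q[0]; print(q,q.mean(0),'len',np.linalg.norm(d),'az',np.degrees(np.arctan2(d[1],d[0])))
w=((S<50)&(V>190)).astype(np.uint8); w[:,:235]=0;w[:,335:]=0;w[:140]=0;w[250:]=0
ys,xs=np.nonzero(w); hull=cv2.convexHull(np.c_[xs,ys].astype(np.int32)); e=cv2.fitEllipse(hull); print(e,onplane(c,[e[0]],.028))
gp=onplane(c,[(328,220)],.028)[0]; dc=onplane(c,[e[0]],.028)[0]; print('zero az',np.degrees(np.arctan2(*(gp-dc)[1::-1])))
print('corners',onplane(c,[(208,207),(312,262)],.015))
E
```

```text
red ((289.17791748046875, 219.06942749023438), (23.742691040039062, 5.786534786224365), 72.6459732055664)
[  0.29912826   0.9542129  289.2093     218.72093   ]
red mid [ 0.51253773 -0.27728369  0.074     ] az -50.69669664393161
[[ 0.48545022 -0.2427318   0.074     ]
 [ 0.520445   -0.28549723  0.074     ]] [ 0.50294761 -0.26411451  0.074     ] len 0.05525863770627009 az -50.70667460355842
((284.6501770019531, 194.5425567626953), (87.62400817871094, 89.92073059082031), 89.88865661621094) [[ 0.50280728 -0.26387191  0.028     ]]
zero az -8.82959262233052
corners [[ 0.41992872 -0.31836466  0.015     ]
 [ 0.57393952 -0.33870292  0.015     ]]
```

```bash
python3 - <<'E'
from h import *
row([.503,-.264,.12],[180,0,129.3])
E
```

```text
2 rows [-0.0067, 0.0031, 0.0558] [0.0018, 0.0046, -0.1499]
4 rows [-0.0034, 0.0014, 0.0279] [0.0009, 0.0023, -0.0749]
```

Call:
play_rows(offset=[[-0.0034,0.0014,0.0279],[-0.0034,0.0014,0.0279],[-0.0034,0.0014,0.0279],[-0.0034,0.0014,0.0279],[0,0,0.03],[0,0,0.025],[0,0,0.01],[0,0,0.007],[0,0,0],[0,0,0]], turn=[[0.0009,0.0023,-0.0749],[0.0009,0.0023,-0.0749],[0.0009,0.0023,-0.0749],[0.0009,0.0023,-0.0749],[0,0,0],[0,0,0],[0,0,0],[0,0,0],[0,0,0],[0,0,0]], grip=0.06)

```text
time_s: 23.68
position: [0.5035, -0.2656, 0.0494]
orientation: [180.0, 0.1, 129.2]
ft_force: [1.0, 0.1, 0.1]
width: 0.701
```

Call:
play_rows(offset=[[0,0,0],[0,0,0],[0,0,0],[0,0,0],[0,0,0],[0,0,0],[0,0,0],[0,0,0]], turn=[[0,0,0],[0,0,0],[0,0,0],[0,0,0],[0,0,0],[0,0,0],[0,0,0],[0,0,0]], grip=0.005, squeeze=20)

```text
time_s: 24.68
position: [0.5034, -0.2649, 0.0487]
orientation: [179.9, -0.0, 129.2]
ft_force: [3.1, 4.4, 3.0]
width: 0.16
```

Call:
play_rows(offset=[[0,0,0],[0,0,0],[0,0,0],[0,0,0],[0,0,0],[0,0,0],[0,0,0],[0,0,0]], turn=[[0,0,-0.1],[0,0,-0.1],[0,0,-0.1],[0,0,-0.1],[0,0,-0.1],[0,0,-0.1],[0,0,-0.08],[0,0,0]])

```text
time_s: 25.68
position: [0.503, -0.2657, 0.0486]
orientation: [-180.0, -0.0, 168.1]
ft_force: [1.0, 1.6, 3.2]
width: 0.162
```

```bash
python3 -c "
from h import *
s=ctrl.read_state();print(s['orientation'],s['ft_force'],s['wrist_torque'])"
```

```text
[-1.79971904e+02 -1.48626780e-03  1.68089852e+02] [0.97263775 1.58026227 3.15732636] [ 0.17823432 -0.14661193  0.00493294]
```

Call:
play_rows(offset=[[0,0,0],[0,0,0],[0,0,0]], turn=[[0,0,-0.04],[0,0,-0.04],[0,0,0]])

```text
time_s: 26.05
position: [0.503, -0.2658, 0.0486]
orientation: [-180.0, -0.0, 172.6]
ft_force: [1.7, 0.6, 4.6]
width: 0.153
```

```bash
python3 -c "
from h import *
s=ctrl.read_state();print(s['orientation'],s['ft_force'],s['wrist_torque'])"
```

```text
[-1.79962391e+02 -2.05471414e-03  1.72635881e+02] [1.66190271 0.55800038 4.5601243 ] [-0.0490891  -0.10614524  0.02308661]
```

Not clearly at the stop yet, so I'll continue in small turns and watch the moment.

Call:
play_rows(offset=[[0,0,0],[0,0,0],[0,0,0]], turn=[[0,0,-0.03],[0,0,-0.02],[0,0,0]])

```text
time_s: 26.42
position: [0.5031, -0.2657, 0.0487]
orientation: [180.0, 0.0, 175.5]
ft_force: [-0.2, -0.8, 5.7]
width: 0.165
```

```bash
python3 -c "
from h import *
s=ctrl.read_state();print(s['orientation'],s['ft_force'],s['wrist_torque'])"
```

```text
[1.79997323e+02 2.03361121e-02 1.75467061e+02] [-0.17824485 -0.80037391  5.74492806] [-0.22266744  0.01017902 -0.91815493]
```

Call:
play_rows(offset=[[0,0,0],[0,0,0],[0,0,0]], turn=[[0,0,-0.02],[0,0,-0.02],[0,0,0]])

```text
time_s: 26.8
position: [0.5034, -0.2657, 0.0487]
orientation: [-180.0, 0.1, 177.8]
ft_force: [0.9, -2.2, 4.5]
width: 0.16
```

```bash
python3 -c "
from h import *
s=ctrl.read_state();print(s['orientation'],s['ft_force'],s['wrist_torque'])"
```

```text
[-1.79991677e+02  5.82044881e-02  1.77780095e+02] [ 0.86592745 -2.21349631  4.50153746] [-0.36185679 -0.2661304  -1.25264518]
```

The wrist moment rose to about −1.25 N m, so the knob is on its stop. I'll release, rise and check.

Call:
play_rows(offset=[[0,0,0],[0,0,0],[0,0,0],[0,0,0],[0,0,0],[0,0,-0.02],[0,0,-0.05],[0,0,-0.06],[0,0,-0.05],[0,0,-0.02],[0,0,0],[0,0,0]], turn=[[0,0,0],[0,0,0],[0,0,0],[0,0,0],[0,0,0],[0,0,0],[0,0,0],[0,0,0],[0,0,0],[0,0,0],[0,0,0],[0,0,0]], grip=0.06)

```text
time_s: 28.3
position: [0.502, -0.2647, 0.2458]
orientation: [179.9, -0.2, 177.9]
ft_force: [0.4, -0.1, 0.1]
width: 0.7
```

```bash
python3 - <<'E'
from h import *
print(ctrl.read_state()['ft_force'])
im=shot("wrist","w11")[1]; b=shot("scene","s11")[1]
cv2.imwrite('pics/v11.png',np.hstack([cv2.resize(im,(400,300)),cv2.resize(b[110:320,70:350],(400,300))])[:,:,::-1])
a=shot("top","t11")[1]
E
```

```text
[ 0.37992592 -0.07676773  0.05786562]
```

View pics/v11.png

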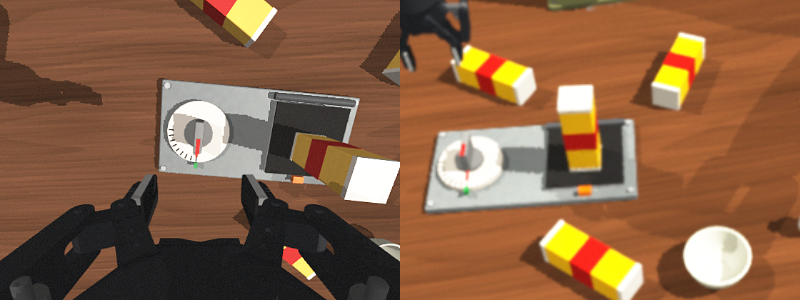

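The pointer lies at the green block (196,165), and the case stands in the pad. Last, a numeric check of the pointer angle and the foot position.

```bash
python3 - <<'E'
from h import *
im=cv2.imread("pics/w11.png"); c=cam("wrist")
H,S,V=cv2.split(cv2.cvtColor(im,cv2.COLOR_BGR2HSV))
m=(((H<8)|(H>172))&(S>120)).astype(np.uint8); k=np.zeros_like(m);k[185:228,262:295]=1; ys,xs=np.nonzero(m&k)
v=cv2.fitLine(np.c_[xs,ys].astype(np.float32),cv2.DIST_L2,0,.01,.01).ravel()
az=lambda P:np.degrees(np.arctan2(P[1][1]-P[0][1],P[1][0]-P[0][0]))
s=np.sign(v[1]);print('pointer',len(xs),az(onplane(c,[v[2:],v[2:]+20*s*v[:2]],.074)))
print('station',az(onplane(c,[(233,120),(229,238)],.015)))
c=cam("scene");print('foot front edge',onplane(c,[(188,229),(212,227)],.03).round(3),'pad',onplane(c,[(171,199),(229,197),(237,239),(172,242)],.025).round(3))
ctrl.close_job()
E
```

```text
pointer 123 -7.911345856321835
station -6.355441759284639
foot front edge [[ 0.562 -0.102  0.03 ]
 [ 0.568 -0.045  0.03 ]] pad [[ 0.453 -0.134  0.025]
 [ 0.477  0.01   0.025]
 [ 0.612  0.008  0.025]
 [ 0.588 -0.143  0.025]]
the job is handed in; nothing more can be done
```

The case stands upright on the pad, heavy end down, and the peak-angle knob is back at its zero stop. The job is handed in, at about 28.5 s of the 72 s allowed.

- **Finding the heavy end:** I lifted the leftmost box by its middle at 8 N, then eased the grip to 5 N. It stayed almost level, but the wrist moment put the weight about 35 mm toward the tool's +x end. I set it down, gripped it 30 mm toward the other end, and lifted again. The +x end sank about 45°, so both lifts pointed to the same heavy end.
- **Placing:** I held it firmly, tilted the tool the remaining 45°, and lowered it in 1 mm steps. Contact force was a few newtons before I released it. In the last check its front foot edge runs from about (0.562, −0.102) to (0.568, −0.045), and the pad's near-side edge is at about x = 0.59–0.61. The foot is therefore inside the pad by 2–3 cm on that side.
- **Knob:** I turned it anticlockwise until the wrist moment rose to about 1.25 N m, then let go. The pointer reads −7.9° against the station's x axis at −6.4°, and it lines up with the green block in the picture. I put that 1.5° difference down to measuring error.

In the last pictures the mortar and the other boxes look where they were. I did not check the jar or the dropper bottle after placing, and I took a final top picture but did not look at it.

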